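# Lay washed heat sinks in the pocket tray, all the same way round

## Task

Take the two finned heat sinks off the sloping drip rack and lay them in the two empty pockets of the grey tray, flat base down on the pocket floor, with the bare mounting flange pointing the same way as on the heat sink already in the tray. Set them down rather than dropping them, and leave everything else where it is, including the flat cover plate on the rack.

Things in the scene. Friction and masses are not known exactly. Their poses are not given: they have to be found in the camera images.
- heatsink_1: Aluminium heat sink 66 (x) x 40 (y) x 36 (z) mm, 95 g: base plate 5 mm thick, six fins 31 mm tall running along x from x = -33 to +17 mm, outer fins flush with the base's long edges (flat sides 40 mm apart). Last 16 mm, to x = +33, is the bare flange. Origin: centre of the flat underside; z along the fins. At the start on the rack, underside on the back wires, flange at the upper end
- heatsink_2: A second heat sink, same shape, size and axes as heatsink_1 (x towards the flange, z out of the base along the fins, origin at the centre of the flat underside). At the start also on the rack with its underside on the back wires and fins outward, but the other way up: flange at the lower end
- heatsink_in_tray: A third heat sink, same shape, size and axes, already lying flat in pocket_0 at one end of the tray with its flange towards the tray's +x side: the pattern for the other two. It stays there
- heatsink_1_flange (a point): middle of heatsink_1's flange (bare end of the base with two screw holes), on the upper face: 25 mm from the origin towards +x and 5 mm above the underside
- heatsink_2_flange (a point): the same point on heatsink_2's flange
- drip_rack: Steel wire rack, fixed, in a pan 150 x 300 x 12 mm. Its open front faces away from the robot. Origin: underside centre; x from back to front, y along it. Wire back slopes 45 degrees, rising to -x, top 78 mm above the bench; a ledge square to it reaches 42 mm out and carries the parts. Heat sinks and cover plate stand 90 mm apart along y in any order, origins at x = -33, z = 45 mm of the rack
- tray: Grey plastic pocket tray, fixed, 104 (x) x 294 (y) x 10 mm; tray and rack stand one left, one right, either way. Origin: underside centre; y along the row of three pockets, x across it, z up. Pockets are recesses 74 (x) x 48 (y) mm, 5 mm deep, floor 5 mm above the bench, 92 mm apart along y, pocket_0 at the +y end. Nothing stands above it
- pocket_0 (a point): middle of the floor of the pocket at the tray's +y end, filled already; axes as the tray's
- pocket_1 (a point): middle of the floor of the centre pocket, empty at the start; axes as the tray's
- pocket_2 (a point): middle of the floor of the pocket at the tray's -y end, empty at the start; axes as the tray's
- cover_plate: Plain flat aluminium plate 66 x 56 x 4 mm with no fins, leaning on the drip rack beside the heat sinks; it stays there. Origin: centre of its underside (against the wires)
- phone: Black smartphone 147 x 71 x 8 mm lying beyond the tray and rack; origin under its centre. Bystander
- screwdriver: Small screwdriver, 150 mm, blue handle, lying between rack and tray; origin under its middle. Bystander
- spudger: Black plastic spudger (pry stick), 145 x 10 x 6 mm, lying nearer the robot; origin under its middle. Bystander
- ipa_bottle: Clear bottle with white cap, 56 mm across, 130 mm tall, standing at the left; origin under its centre. Bystander
- solder_reel: Reel of solder, 52 mm across, 40 mm tall, standing beyond the rack and tray; origin under its centre. Bystander
- tweezers: Dark steel tweezers, 120 mm, lying nearer the robot; origin under the middle. Bystander
- calipers: Digital calipers, 200 mm, lying at the right; origin under the beam's middle. Bystander
There are look-alikes about, which are no part of the job. Leave any orange look-alike of the heatsink_2 alone. What is shaped like the heatsink_1 but green is not meant.

How it is judged:
By the outcome, as a careful person would: the job done as asked, in the order asked, and still so for the second after the job is handed in, with the robot touching nothing.
It also fails if it takes over 58 s, if anything falls off the work surface, if the arm or the gripper's body presses on something with over 40 N, if the wrist force passes 120 N, or if a joint passes its speed limit or range.

## Robot

A 6-joint arm with a two-finger parallel gripper is mounted at the origin on the work surface. World frame = base frame: x ahead of the robot, y to its left, z up, the work surface at z = 0. Lengths are in m, angles in rad, forces in N, time in s.
With the tool pointing down it reaches from about 0.25 to 0.775 m from the base axis. Payload 4 kg.
Tool frame: the origin (TCP) lies at the very end of the fingers, on their centre line; the grasp point (between the pads) lies 19 mm behind it; x points along the fingers, y is the direction in which the jaws open and shut, and the axes are right-handed (so a half turn about x gives the same grasp; the last joint's range is limited). The gripper opens to 94 mm and grips with 3 to 60 N. Pads are 16 mm wide; open, the fingers measure 119 mm over their backs; the gripper's body (75 mm by 177 mm) begins 78 mm behind the grasp point.
Start: joints at [-1.417, 0.087, 1.371, -0, 1.684, -0.103], TCP at [0.14, -0.532, 0.206] pointing down, gripper open.
Joint ranges: [-3.1, 3.1], [-0.76, 2.03], [0.27, 2.55], [-1.08, 4.22], [0.17, 2.65], [-2.57, 2.57]. Speed limits (rad/s): [2.79, 2.79, 3.14, 3.14, 3.14, 3.14].

## Interface

Orientations are given as [roll, pitch, yaw] about the fixed x, y, z axes, in that order (R = Rz(yaw) Ry(pitch) Rx(roll)).
In Python, from bench import robot gives the robot as it stands.
- The arm moves only by the tool carry_out, never from a script. Its argument "targets" is a list of rows, each a list of 5 numbers: the closure, from 0 (fully open) to 1 (shut), then the shift along the tool's x, y, z in cm, then the turn about the tool's x in degrees. In form: [[fingers, tx, ty, tz, turn], ...]. A call has 1 to 20 rows; each row shifts and turns the commanded pose from where the row before left it, along the tool's axes as they then stand; what a row does not reach is not made up. A row lasts 1/10 s, in which the tool goes at most 50 mm and 8.59 degrees, less where a joint would pass 70% of its speed; a pose out of reach is approached as far as the arm can. A call is refused whole if a number of a shift passes 5 or a number of a turn 8.59, either way. A call with a gripper value outside its range is refused whole. The fingers move at their own pace and stop on an object; the grip force is fixed at half the most. Time passes only in rows, so rows that do not move let the fingers close. It gives the time, the measured TCP pose, the force and the opening at its end, in the units of the state.
- robot.get_obs(): the state, without advancing time (a new reading comes with each control period).
- robot.snapshot(name): name is "side" or "top"; returns a dict with "image" (420x560x3 uint8, red, green, blue), "camera_matrix" (3x3 intrinsics, pixels), "pose" (4x4, takes a point from camera to world coordinates). Camera axes: x right, y up, looking along -z (the intrinsics and any distortion apply to the point x, -y, -z); pixel columns grow to the right and rows downward; lengths in m; the calibration is good to about 2 mm. A picture is of the moment at which its call begins. There is no depth.
- robot.close_job(): hands the job in, once; it reports no verdict.
The state is a dict: "time": time; "joint_positions": joint angles; "qvel": joint speeds; "joint_torque": joint torques, N m; "tool_pos": TCP position; "ee_rot": TCP orientation; "wrist_force": force on the tool from outside, world axes, zero at the start; "wrist_torque": the same for the moment, N m; "width": finger opening in m.
Only numpy, scipy, OpenCV 4.12 (cv2) and the standard library are available. Lean on these libraries where they do the work, as an engineer would, in place of code of your own. Each camera call takes 0.05 s, during which the arm holds its last target. There are 200 camera calls.

## Working session

There is one attempt and no reset: what is moved stays moved. The work goes in short steps, Python scripts to look and compute and a tool call to move; the robot and the scene stay as the last step left them, time stands still between calls to the robot, and variables do not carry over. Pictures are saved under pics/ and viewed, about 8 in all and at most 12, crops included, and the job is handed in when it is done.

Besides the shell and the picture viewer there is one more tool, called after ">>>" as name(argument=value, ...) on one line, values as JSON. carry_out: Moves the arm, as the interface text tells. Its arguments: {"type":"object","properties":{"targets":{"type":"array","items":{"type":"array","items":{"type":"number"}}}},"required":["targets"]}

```bash
mkdir -p pics; ls; python3 - <<'E'
from bench import robot
import cv2,numpy as np
for n in("side","top"):
    s=robot.snapshot(n); cv2.imwrite(f"pics/{n}0.png",s["image"][:,:,::-1]); np.savez(f"pics/{n}0.npz",**s)
    print(n,s["camera_matrix"].round(1).tolist(),s["pose"].round(3).tolist(),s.keys())
o=robot.get_obs();print(o)
E
```

```text
pics
side [[464.6, 0.0, 281.1], [0.0, 464.6, 210.9], [0.0, 0.0, 1.0]] [[-0.918, 0.261, -0.298, 0.194], [-0.396, -0.596, 0.698, 0.837], [0.005, 0.759, 0.651, 0.872], [0.0, 0.0, 0.0, 1.0]] dict_keys(['image', 'camera_matrix', 'pose'])
top [[437.8, 0.0, 280.0], [0.0, 437.8, 205.7], [0.0, 0.0, 1.0]] [[-0.028, 0.991, -0.127, 0.438], [-1.0, -0.029, -0.001, 0.009], [-0.005, 0.127, 0.992, 1.236], [0.0, 0.0, 0.0, 1.0]] dict_keys(['image', 'camera_matrix', 'pose'])
{'time': 0.1, 'joint_positions': array([-1.41709633e+00,  8.79273886e-02,  1.37210819e+00, -2.06714531e-05,
        1.68362705e+00, -1.03101414e-01]), 'qvel': array([ 0.00072781, -0.00121212, -0.00240246, -0.00051742, -0.00112347,
       -0.00021716]), 'joint_torque': array([ 1.91196887e-03, -3.41251552e+01, -3.03302264e+01,  7.19237770e-02,
        3.03742499e-02, -1.01951528e-04]), 'tool_pos': array([ 0.13960323, -0.53146351,  0.20439337]), 'ee_rot': array([-1.66397292,  1.56872625,  1.73441884]), 'wrist_force': array([ 0.18337206, -0.90724543, -0.10414728]), 'wrist_torque': array([-0.07338323, -0.02059702,  0.00484803]), 'width': 0.09414576971787253}
```

View pics/top0.png

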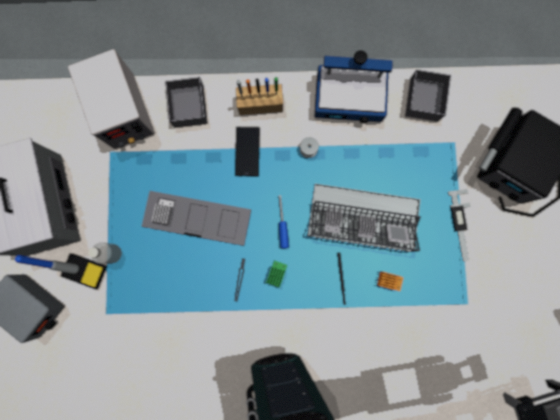

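View pics/side0.png

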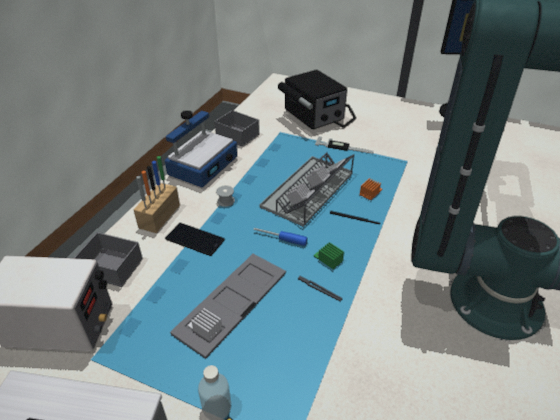

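The tray is on the left, around (197,218). The rack is on the right, around (362,218), with three items leaning on its wires. Orange (390,282) and green (277,274) are the look-alikes, lying on the mat, and I'll leave them alone. Next I'll enlarge the rack and tray.

```bash
python3 - <<'E'
import cv2,numpy as np
t=cv2.imread("pics/top0.png");s=cv2.imread("pics/side0.png")
a=cv2.resize(t[175:265,295:430],None,fx=5.9,fy=5.9,interpolation=cv2.INTER_CUBIC)[:,:796]
b=cv2.resize(t[185:250,135:260],None,fx=3.2,fy=3.2,interpolation=cv2.INTER_CUBIC)
c=cv2.resize(s[145:235,255:365],None,fx=3.4,fy=3.4,interpolation=cv2.INTER_CUBIC)
cv2.imwrite("pics/c1.png",a)
h=max(b.shape[0],c.shape[0]);o=np.zeros((h,b.shape[1]+c.shape[1],3),np.uint8);o[:b.shape[0],:b.shape[1]]=b;o[:c.shape[0],b.shape[1]:]=c
cv2.imwrite("pics/c2.png",o);print(a.shape,o.shape,b.shape)
E
```

```text
(531, 796, 3) (306, 774, 3) (208, 400, 3)
```

View pics/c1.png

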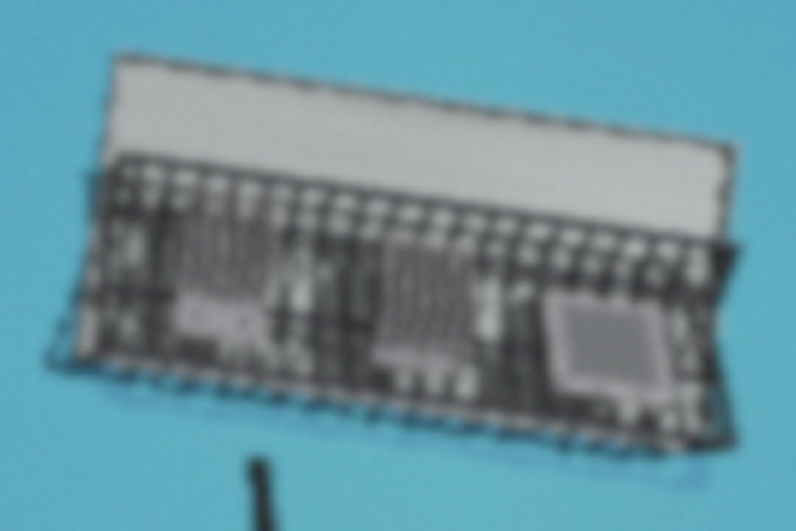

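View pics/c2.png

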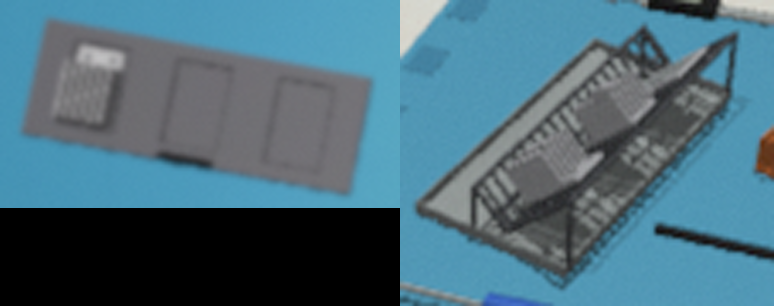

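Left item (c1 (222,325), two holes, flange at the robot-side upper end) is heatsink_1. The middle item (425,300), whose fins run to the upper end, is heatsink_2. The right item (605,345) is plain, so it is the cover plate. The tray part is at the left (+y) end with its flange away from the robot. Now I'll measure them.

```bash
cat > h.py <<'E'
import cv2,numpy as np
def load(n,i): d=np.load(f"pics/{n}{i}.npz"); return d
def ray(d,uv,z):
    uv=np.atleast_2d(uv).astype(float);K=d["camera_matrix"];T=d["pose"]
    p=np.c_[(uv[:,0]-K[0,2])/K[0,0],-(uv[:,1]-K[1,2])/K[1,1],-np.ones(len(uv))]@T[:3,:3].T
    return T[:3,3]+p*((z-T[2,3])/p[:,2])[:,None]
def proj(d,P):
    K=d["camera_matrix"];T=d["pose"];c=(np.atleast_2d(P)-T[:3,3])@T[:3,:3]
    return np.c_[K[0,2]-K[0,0]*c[:,0]/c[:,2],K[1,2]+K[1,1]*c[:,1]/c[:,2]]
E
python3 - <<'E'
from h import *
for n,box in (("top",(135,260,185,250)),("side",(165,295,250,360))):
    d=load(n,0);im=d["image"];hsv=cv2.cvtColor(im,cv2.COLOR_RGB2HSV)
    m=(hsv[...,1]<100).astype(np.uint8);k=np.zeros_like(m);k[box[2]:box[3],box[0]:box[1]]=1;m*=k
    cs,_=cv2.findContours(m,cv2.RETR_EXTERNAL,cv2.CHAIN_APPROX_NONE);c=max(cs,key=cv2.contourArea)[:,0]
    w=ray(d,c,.010)[:,:2]*1000; r=cv2.minAreaRect(w.astype(np.float32));print(n,"tray",r, cv2.boxPoints(r).round(1).tolist())
d=load("top",0)
f=lambda x,y:(x/5.9+295-.4,y/5.9+175-.4)
P=ray(d,[f(115,55),f(735,148)],.012);print("rackfront",P.round(4).tolist())
v=P[1]-P[0];L=np.linalg.norm(v);yaw=np.arctan2(v[0],-v[1]);
yv=-v/L;xv=np.array([yv[1],-yv[0],0]);o=P.mean(0)-.075*xv;print("L",L,"yaw",np.degrees(np.arctan2(xv[1],xv[0])),"o",o)
for nm,uv,z in(("hs1 flange",f(222,322),.066),("plate",f(606,345),.048)):
    q=ray(d,uv,z)[0]-o;print(nm,q@xv,q@yv)
q=ray(d,[f(222,300),f(430,300)],.06)-o;print(q@xv,q@yv)
E
```

```text
top tray ((568.5155029296875, 247.9119110107422), (294.9443664550781, 104.90341186523438), 77.81563568115234) [[486.1000061035156, 114.80000305175781], [588.7000122070312, 92.69999694824219], [650.9000244140625, 381.0], [548.4000244140625, 403.1000061035156]]
side tray ((567.773193359375, 251.51414489746094), (298.0271301269531, 109.3976058959961), 77.97782897949219) [[483.20001220703125, 117.19999694824219], [590.2000122070312, 94.4000015258789], [652.2999877929688, 385.8999938964844], [545.2999877929688, 408.70001220703125]]
rackfront [[0.6545, -0.0877, 0.012], [0.6008, -0.382, 0.012]]
L 0.2991630192090184 yaw -10.334025581898336 o [ 0.55384432 -0.22142064  0.012     ]
hs1 flange -0.049409081192941295 0.08672747977726657
plate -0.03160126651313083 -0.09083870014765756
[-0.0389127  -0.02458332] [ 0.08748823 -0.00620175]
```

```bash
cat >> h.py <<'E'
from scipy.spatial.transform import Rotation as Ro
def go(o,tgt=None,psi=None):
    R=Ro.from_euler("xyz",o["ee_rot"]).as_matrix();y=R[:,1];p0=np.degrees(np.arctan2(y[1],y[0]))
    print("t",round(o["time"],2),"tcp mm",(o["tool_pos"]*1e3).round(1),"psi",p0.round(2),"q deg",np.degrees(o["joint_positions"]).round(1),"F",o["wrist_force"].round(1),"w",round(o["width"]*1e3,1))
    if psi is not None:
        print("turn(deg, tool x; + lowers psi)",[round(p0-psi+k,2) for k in(-360,-180,0,180,360)])
        R=Ro.from_euler("z",psi-p0,degrees=True).as_matrix()@R
    if tgt is not None: print("shift cm after that turn",(R.T@(np.array(tgt)/1e3-o["tool_pos"])*100).round(2))
E
python3 - <<'E'
from h import *
from bench import robot
o=robot.get_obs();R=Ro.from_euler("xyz",o["ee_rot"]).as_matrix();print(R.round(3))
go(o,[550.9,-131.4,200],79.7);go(o,[550.9,-131.4,200],79.7-180)
E
```

```text
[[-0.     0.254 -0.967]
 [ 0.002 -0.967 -0.254]
 [-1.    -0.002 -0.   ]]
t 0.1 tcp mm [ 139.6 -531.5  204.4] psi -75.29 q deg [-81.2   5.   78.6  -0.   96.5  -5.9] F [ 0.2 -0.9 -0.1] w 94.1
turn(deg, tool x; + lowers psi) [np.float64(-514.99), np.float64(-334.99), np.float64(-154.99), np.float64(25.01), np.float64(205.01)]
shift cm after that turn [ 0.34 46.72 33.31]
t 0.1 tcp mm [ 139.6 -531.5  204.4] psi -75.29 q deg [-81.2   5.   78.6  -0.   96.5  -5.9] F [ 0.2 -0.9 -0.1] w 94.1
turn(deg, tool x; + lowers psi) [np.float64(-334.99), np.float64(-154.99), np.float64(25.01), np.float64(205.01), np.float64(385.01)]
shift cm after that turn [  0.54 -46.71 -33.31]
```

>>> carry_out(targets=[[0.25,0,0,0,8.34],[0.25,0,0,0,8.34],[0.25,0,0,0,8.33],[0.25,0,-2.92,-2.08,0],[0.25,0,-2.92,-2.08,0],[0.25,0,-2.92,-2.08,0],[0.25,0,-2.92,-2.08,0],[0.25,0,-2.92,-2.08,0],[0.25,0,-2.92,-2.08,0],[0.25,0,-2.92,-2.08,0],[0.25,0,-2.92,-2.08,0],[0.25,0,-2.92,-2.08,0],[0.25,0,-2.92,-2.08,0],[0.25,0,-2.92,-2.08,0],[0.25,0,-2.92,-2.08,0],[0.25,0,-2.92,-2.08,0],[0.25,0,-2.92,-2.08,0],[0.25,0,-2.92,-2.08,0],[0.25,0,-2.92,-2.08,0]])

```text
time: 2.0
tool_pos: [0.5513, -0.1305, 0.2048]
ee_rot: [0.034, 1.57, 2.996]
wrist_force: [-0.2, -0.6, -0.5]
width: 0.0705
```

```bash
python3 - <<'E'
from h import *
from bench import robot
go(robot.get_obs(),[550.9,-131.4,50],79.7-180)
E
```

```text
t 2.0 tcp mm [ 551.3 -130.5  204.8] psi -100.29 q deg [-19.    7.2  76.2  -0.   96.7  81.2] F [-0.2 -0.6 -0.5] w 70.5
turn(deg, tool x; + lowers psi) [np.float64(-359.99), np.float64(-179.99), np.float64(0.01), np.float64(180.01), np.float64(360.01)]
shift cm after that turn [15.48  0.09  0.  ]
```

>>> carry_out(targets=[[0.25,2.5,0,0,0],[0.25,2.5,0,0,0],[0.25,2.5,0,0,0],[0.25,2.5,0,0,0],[0.25,2.0,0,0,0],[0.25,1.5,0,0,0],[0.25,1.0,0,0,0],[0.25,1.0,0.1,0,0],[0.25,0,0,0,0]])

```text
time: 2.9
tool_pos: [0.5498, -0.1327, 0.0493]
ee_rot: [-0.091, 1.569, 2.871]
wrist_force: [-0.1, 0.1, -0.0]
width: 0.0706
```

```bash
python3 - <<'E'
from h import *
from bench import robot
go(robot.get_obs(),[550.9,-131.4,50],79.7-180)
a=robot.snapshot("side");b=robot.snapshot("top")
A=cv2.resize(a["image"][120:240,240:400],None,fx=4,fy=4,interpolation=cv2.INTER_CUBIC)
cv2.imwrite("pics/g1.png",A[:,:,::-1])
E
```

```text
t 2.9 tcp mm [ 549.8 -132.7   49.3] psi -100.3 q deg [-19.3  11.7  89.   -0.   79.3  81. ] F [-0.1  0.1 -0. ] w 70.6
turn(deg, tool x; + lowers psi) [np.float64(-360.0), np.float64(-180.0), np.float64(-0.0), np.float64(180.0), np.float64(360.0)]
shift cm after that turn [-0.07 -0.15 -0.09]
```

View pics/g1.png

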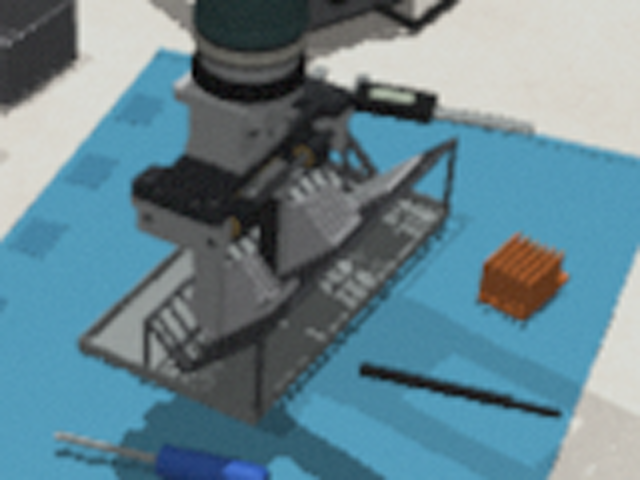

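The fingers straddle the left heat sink: near finger at (215,300), far finger at (268,225). The measured wrist force is about zero. I'll close.

>>> carry_out(targets=[[1,0,0,0,0],[1,0,0,0,0],[1,0,0,0,0],[1,0,0,0,0],[1,0,0,0,0],[1,0,0,0,0],[1,0,0,0,0],[1,0,0,0,0]])

```text
time: 3.8
tool_pos: [0.5507, -0.1327, 0.0508]
ee_rot: [-2.924, 1.57, 0.038]
wrist_force: [0.4, 1.3, 2.4]
width: 0.0398
```

>>> carry_out(targets=[[1,-0.5,0,0,0],[1,-1,0,0,0],[1,-2,0,0,0],[1,-2.5,0,0,0],[1,-2.5,0,0,0],[1,-2.5,0,0,0],[1,-1.5,0,0,0],[1,0,0,0,-6],[1,0,0,0,-8.2],[1,0,0,0,-8.2],[1,0,0,0,-8.2],[1,0,0,0,-8.2],[1,0,0,0,-8.2],[1,0,0,0,-8.2],[1,0,0,0,-8.2],[1,0,0,0,-8.2],[1,0,0,0,-8.2],[1,0,0,0,-8.2]])

```text
time: 5.6
tool_pos: [0.5501, -0.1328, 0.1752]
ee_rot: [-1.434, 1.57, 3.07]
wrist_force: [-0.1, 0.4, -1.7]
width: 0.04
```

>>> carry_out(targets=[[1,0,0,0,-8.2],[1,0,0,0,-8.2],[1,0,0,0,-8.2],[1,0,0,0,-8.2],[1,0,0,0,-8.2],[1,0,0,0,-8.2],[1,0,0,0,-8.2],[1,0,0,0,-8.2],[1,0,0,0,-8.2],[1,0,0,0,-8.2],[1,0,0,0,-8.1],[1,0,0,0,0]])

```text
time: 6.8
tool_pos: [0.5502, -0.1328, 0.1752]
ee_rot: [-2.947, 1.57, 3.123]
wrist_force: [0.3, 0.1, -0.1]
width: 0.0401
```

```bash
python3 - <<'E'
from h import *
from bench import robot
# hs1 -> pocket_1 : start of pivot x_t=-23.8
c=np.array([568.4,248.5]);a=np.radians(-12.2);x=np.array([np.cos(a),np.sin(a)])
t=c-23.8*x;print(t)
go(robot.get_obs(),[*t,160],77.8)
E
```

```text
[545.13750172 253.52953016]
t 6.8 tcp mm [ 550.2 -132.8  175.2] psi 77.78 q deg [-19.3   7.5  79.2  -0.   93.3 -97.1] F [ 0.3  0.1 -0.1] w 40.1
turn(deg, tool x; + lowers psi) [np.float64(-360.02), np.float64(-180.02), np.float64(-0.02), np.float64(179.98), np.float64(359.98)]
shift cm after that turn [ 1.52 37.66 -8.66]
```

>>> carry_out(targets=[[1,0,1.5,-0.35,0],[1,0,3.2,-0.74,0],[1,0,3.3,-0.76,0],[1,0,3.3,-0.76,0],[1,0,3.3,-0.76,0],[1,0,3.3,-0.76,0],[1,0,3.3,-0.76,0],[1,0,3.3,-0.76,0],[1,0,3.3,-0.76,0],[1,0,3.3,-0.76,0],[1,0,3.3,-0.76,0],[1,0,2.5,-0.55,0],[1,2,0,0,0],[1,3,0,0,0],[1,3,0,0,0],[1,2,0,0,0],[1,1.5,0,0,0],[1,0,0,0,0]])

```text
time: 8.6
tool_pos: [0.5433, 0.2458, 0.0577]
ee_rot: [-2.63, 1.565, -2.844]
wrist_force: [-0.2, -0.4, 0.1]
width: 0.0398
```

```bash
python3 - <<'E'
from h import *
from bench import robot
go(robot.get_obs(),[545.1,253.5,35],77.8)
a=robot.snapshot("side");b=robot.snapshot("top");np.savez("pics/side1.npz",**a);np.savez("pics/top1.npz",**b)
A=cv2.resize(a["image"][230:370,150:310],None,fx=4,fy=4,interpolation=cv2.INTER_CUBIC)
cv2.imwrite("pics/p1.png",A[:,:,::-1])
E
```

```text
t 8.6 tcp mm [543.3 245.8  57.7] psi 77.76 q deg [ 18.9  15.2  83.8   0.   81.3 -58.9] F [-0.2 -0.4  0.1] w 39.8
turn(deg, tool x; + lowers psi) [np.float64(-360.04), np.float64(-180.04), np.float64(-0.04), np.float64(179.96), np.float64(359.96)]
shift cm after that turn [2.27 0.8  0.02]
```

View pics/p1.png

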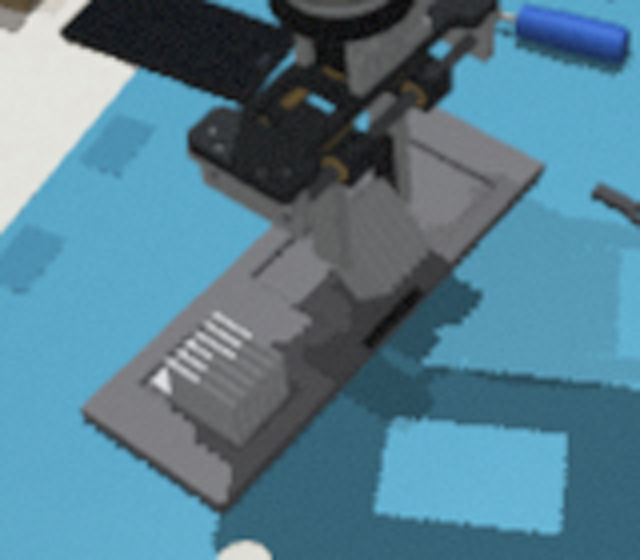

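```bash
python3 - <<'E'
from h import *
a=np.radians(-12.2);x=np.array([np.cos(a),np.sin(a),0]);y=np.array([-x[1],x[0],0])
P=np.array([543.3,245.8,76.7])
d=load("side",1)
def pt(px,py,pz,th=45):
    t=np.radians(th);u=np.cos(t)*x+np.sin(t)*np.array([0,0,1]);w=-np.sin(t)*x+np.cos(t)*np.array([0,0,1])
    return (P+(px-7)*u+py*y+(pz-27)*w)/1e3
for q in((-33,20,36),(-33,-20,36),(17,20,36),(17,-20,36)):
    uv=proj(d,pt(*q))[0];print(q,((uv-[150,230])*4).round())
# lowest edge ray check
E
```

```text
(-33, 20, 36) [389. 287.]
(-33, -20, 36) [434. 241.]
(17, 20, 36) [336. 216.]
(17, -20, 36) [382. 171.]
```

```bash
python3 - <<'E'
from h import *
from bench import robot
go(robot.get_obs(),[545.1,253.5,40],77.8)
E
```

```text
t 8.7 tcp mm [545.7 246.3  61.1] psi 77.78 q deg [ 18.9  15.1  83.6   0.   81.3 -58.9] F [-0.2 -0.3 -0.1] w 39.5
turn(deg, tool x; + lowers psi) [np.float64(-360.02), np.float64(-180.02), np.float64(-0.02), np.float64(179.98), np.float64(359.98)]
shift cm after that turn [ 2.11  0.69 -0.21]
```

>>> carry_out(targets=[[1,0.5,0.4,0,0],[1,0.5,0.35,0,0],[1,0.5,0,0,0],[1,0,0,0,0],[1,0,0,0,0]])

```text
time: 9.2
tool_pos: [0.547, 0.2531, 0.0452]
ee_rot: [-2.365, 1.57, -2.578]
wrist_force: [-0.0, -0.1, -0.4]
width: 0.0397
```

```bash
python3 - <<'E'
from h import *
from bench import robot
go(robot.get_obs(),[545.1,253.5,40],77.8)
for n in("side","top"):np.savez(f"pics/{n}2.npz",**robot.snapshot(n))
go(robot.get_obs(),[545.1,253.5,40],77.8)
A=cv2.resize(load("side",2)["image"][250:330,185:275],None,fx=6,fy=6,interpolation=cv2.INTER_CUBIC)
B=cv2.resize(load("top",2)["image"][185:260,170:215],None,fx=5,fy=6.4,interpolation=cv2.INTER_CUBIC)
cv2.imwrite("pics/p2.png",np.hstack([A,B])[:,:,::-1])
E
```

```text
t 9.2 tcp mm [547.  253.1  45.2] psi 77.8 q deg [ 19.4  16.3  83.9  -0.   79.8 -58.4] F [-0.  -0.1 -0.4] w 39.7
turn(deg, tool x; + lowers psi) [np.float64(-360.0), np.float64(-180.0), np.float64(0.0), np.float64(180.0), np.float64(360.0)]
shift cm after that turn [ 0.52  0.   -0.19]
t 9.3 tcp mm [547.3 253.1  45.6] psi 77.79 q deg [ 19.4  16.3  83.9  -0.   79.8 -58.4] F [-1.1  0.1 -0.9] w 40.1
turn(deg, tool x; + lowers psi) [np.float64(-360.01), np.float64(-180.01), np.float64(-0.01), np.float64(179.99), np.float64(359.99)]
shift cm after that turn [ 0.56 -0.   -0.22]
```

View pics/p2.png

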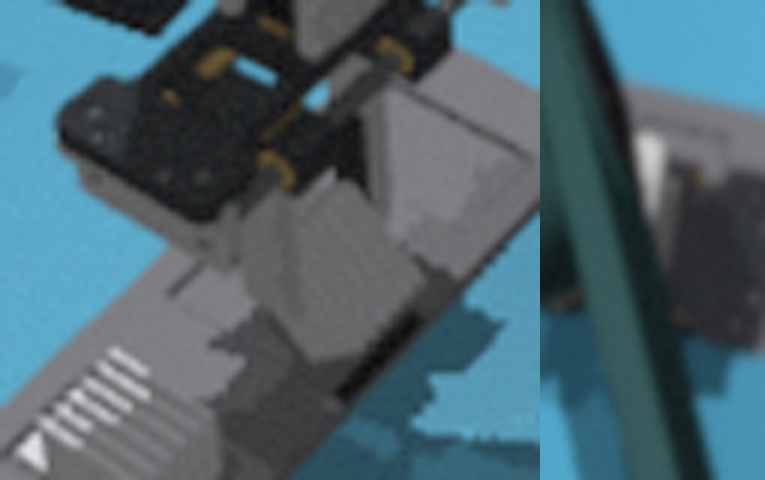

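```bash
python3 - <<'E'
from h import *
d=load("side",2)
a=np.radians(-12.2);x=np.array([np.cos(a),np.sin(a),0]);y=np.array([-x[1],x[0],0])
P=np.array([547.2,253.1,64.5])
for z in(.038,.0426):
  w=ray(d,[(237.3,310.1),(255.6,297.3)],z)*1e3-P;print(z,(w@x).round(1),(w@y).round(1),"expect x -34.6, y +-20")
E
```

```text
0.038 [-24.2 -35.1] [ 32.8 -18.9] expect x -34.6, y +-20
0.0426 [-26.7 -37.5] [ 35.4 -16.1] expect x -34.6, y +-20
```

>>> carry_out(targets=[[1,0.4,0,0,0],[1,0.3,0,0,0],[1,0.1,0,0,0],[1,0,0,0,0]])

```text
time: 9.7
tool_pos: [0.5468, 0.253, 0.037]
ee_rot: [-2.467, 1.57, -2.68]
wrist_force: [-0.1, -0.4, -1.3]
width: 0.0398
```

>>> carry_out(targets=[[1,0.1,0,0,0],[1,0,0,0,0]])

```text
time: 9.9
tool_pos: [0.5471, 0.2531, 0.0364]
ee_rot: [-1.698, 1.571, -1.911]
wrist_force: [-0.1, 0.6, -1.4]
width: 0.0396
```

>>> carry_out(targets=[[1,0.1,0,0,0],[1,0,0,0,0]])

```text
time: 10.1
tool_pos: [0.547, 0.2531, 0.0353]
ee_rot: [-2.224, 1.571, -2.437]
wrist_force: [0.1, 0.5, -0.8]
width: 0.0396
```

>>> carry_out(targets=[[1,0.1,0,0,0],[1,0,0,0,0]])

```text
time: 10.3
tool_pos: [0.5473, 0.2532, 0.0345]
ee_rot: [0.303, 1.57, 0.091]
wrist_force: [-0.3, -0.3, -0.8]
width: 0.0396
```

>>> carry_out(targets=[[1,0.1,0,0,0],[1,0,0,0,0]])

```text
time: 10.5
tool_pos: [0.5476, 0.2532, 0.0339]
ee_rot: [0.311, 1.569, 0.098]
wrist_force: [0.8, 0.1, 0.7]
width: 0.0395
```

>>> carry_out(targets=[[1,0.1,0,0,0],[1,0,0,0,0]])

```text
time: 10.7
tool_pos: [0.5478, 0.2532, 0.0338]
ee_rot: [0.345, 1.569, 0.132]
wrist_force: [-0.7, -1.2, 4.8]
width: 0.0398
```

>>> carry_out(targets=[[1,0.1,0,0,0],[1,0,0,0,0]])

```text
time: 10.9
tool_pos: [0.5478, 0.2532, 0.0336]
ee_rot: [0.358, 1.569, 0.145]
wrist_force: [-2.3, -1.5, 8.5]
width: 0.0399
```

>>> carry_out(targets=[[1,0.1,0,0,0],[1,0,0,0,0]])

```text
time: 11.1
tool_pos: [0.5479, 0.2532, 0.0336]
ee_rot: [0.355, 1.568, 0.143]
wrist_force: [-2.6, -2.8, 11.2]
width: 0.0397
```

>>> carry_out(targets=[[1,-0.4,0,0,0],[1,-0.1,0,-0.25,0],[1,0,0,0,0],[1,0.3,0,0,0],[1,0.2,0,0,0],[1,0,0,0,0]])

```text
time: 11.7
tool_pos: [0.5475, 0.2539, 0.0337]
ee_rot: [0.351, 1.564, 0.138]
wrist_force: [2.5, -1.7, 10.7]
width: 0.04
```

>>> carry_out(targets=[[1,0.08,0,0.3,0],[1,0.08,0,0.31,0],[1,0.12,0,0.29,0],[1,0.12,0,0.29,0],[1,0,0,0,0]])

```text
time: 12.2
tool_pos: [0.5565, 0.2519, 0.0293]
ee_rot: [1.427, 1.569, 1.214]
wrist_force: [-3.3, -1.0, 12.3]
width: 0.0396
```

```bash
python3 - <<'E'
from h import *
from bench import robot
np.savez("pics/side3.npz",**robot.snapshot("side"))
go(robot.get_obs())
A=cv2.resize(load("side",3)["image"][250:330,185:275],None,fx=6,fy=6,interpolation=cv2.INTER_CUBIC)
cv2.imwrite("pics/p3.png",A[:,:,::-1])
E
```

```text
t 12.25 tcp mm [556.5 251.9  29.4] psi 77.81 q deg [ 19.   18.   83.7   0.1  78.3 -58.8] F [-2.4 -1.7 13.3] w 40.2
```

View pics/p3.png

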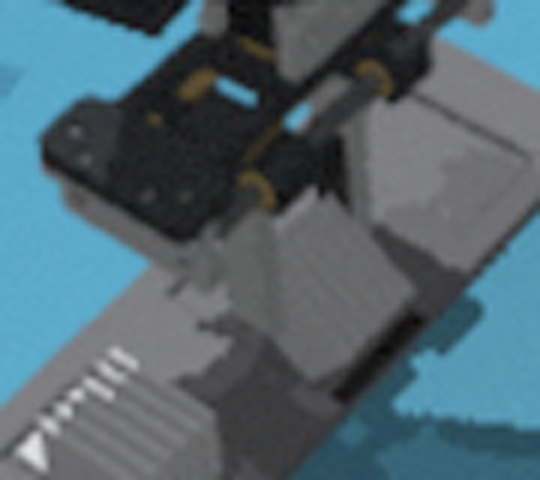

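The force stays around 12 N while the TCP sinks along the arc, so the part is pivoting on its low edge. I'll continue.

>>> carry_out(targets=[[1,0.15,0,0.28,0],[1,0.16,0,0.27,0],[1,0.19,0,0.25,0],[1,0.19,0,0.25,0],[1,0,0,0,0]])

```text
time: 12.75
tool_pos: [0.5671, 0.2496, 0.022]
ee_rot: [1.069, 1.569, 0.857]
wrist_force: [-1.4, -0.7, 11.2]
width: 0.04
```

>>> carry_out(targets=[[1,0.22,0,0.23,0],[1,0.22,0,0.22,0],[1,0.15,0,0.2,0],[1,0,0,0,0]])

```text
time: 13.15
tool_pos: [0.5734, 0.2482, 0.0158]
ee_rot: [1.203, 1.569, 0.99]
wrist_force: [-0.4, -1.0, 9.3]
width: 0.0395
```

```bash
python3 - <<'E'
from h import *
from bench import robot
np.savez("pics/side4.npz",**robot.snapshot("side"))
go(robot.get_obs())
A=cv2.resize(load("side",4)["image"][250:330,185:275],None,fx=6,fy=6,interpolation=cv2.INTER_CUBIC)
cv2.imwrite("pics/p4.png",A[:,:,::-1])
E
```

```text
t 13.2 tcp mm [573.4 248.2  15.8] psi 77.8 q deg [ 18.2  20.3  82.3   0.1  77.3 -59.6] F [-0.6 -1.   9.6] w 39.6
```

>>> carry_out(targets=[[1,0.15,0,0.1,0],[1,0.15,0,0.1,0],[1,0,0,0,0]])

```text
time: 13.5
tool_pos: [0.5757, 0.2478, 0.013]
ee_rot: [0.876, 1.568, 0.664]
wrist_force: [0.0, 0.3, 10.1]
width: 0.0401
```

>>> carry_out(targets=[[1,0.15,0,0,0],[1,0,0,0,0]])

```text
time: 13.7
tool_pos: [0.5763, 0.2477, 0.012]
ee_rot: [0.565, 1.567, 0.352]
wrist_force: [1.7, -1.0, 10.3]
width: 0.0397
```

>>> carry_out(targets=[[1,0.15,0,0,0],[1,0,0,0,0]])

```text
time: 13.9
tool_pos: [0.577, 0.2475, 0.011]
ee_rot: [0.455, 1.566, 0.242]
wrist_force: [2.0, -1.9, 10.2]
width: 0.0399
```

```bash
python3 - <<'E'
from h import *
from bench import robot
for n in("side","top"):np.savez(f"pics/{n}5.npz",**robot.snapshot(n))
go(robot.get_obs())
A=cv2.resize(load("side",5)["image"][255:345,175:265],None,fx=6,fy=6,interpolation=cv2.INTER_CUBIC)
cv2.imwrite("pics/p5.png",A[:,:,::-1])
E
```

```text
t 14.0 tcp mm [577.  247.5  11. ] psi 77.8 q deg [ 18.1  20.8  82.3  -0.   76.7 -59.7] F [ 1.5 -2.2 10.4] w 39.5
```

View pics/p5.png

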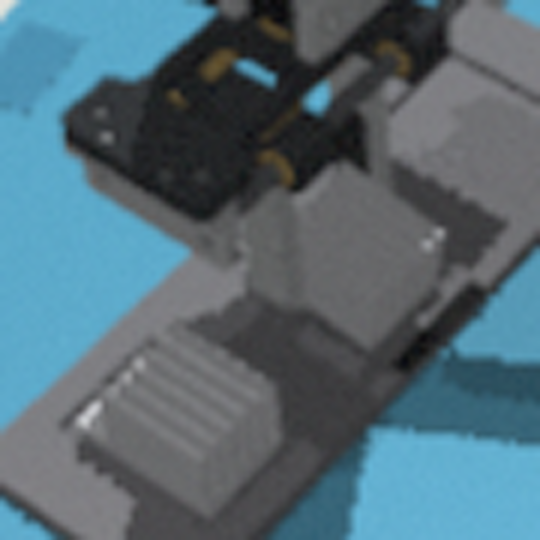

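```bash
python3 - <<'E'
from h import *
d=load("side",5)
a=np.radians(-12.2);x=np.array([np.cos(a),np.sin(a),0]);y=np.array([-x[1],x[0],0]);Z=np.array([0,0,1])
P=np.array([577,247.5,30])
for th in(0,8,15):
  t=np.radians(th);u=np.cos(t)*x+np.sin(t)*Z;w=-np.sin(t)*x+np.cos(t)*Z
  Q=[(P+(q[0]-7)*u+q[1]*y+(q[2]-26)*w)/1e3 for q in((-33,20,0),(-33,20,36),(-33,-20,36),(-33,-20,0),(17,-20,36))]
  print(th,((proj(d,Q)-[175,255])*6).round().tolist())
c=np.array([568.4,248.5,5])
Q=[(c+92*y+q[0]*x+q[1]*y+q[2]*Z)/1e3 for q in((-33,20,0),(-33,20,36),(-33,-20,36),(-33,-20,0))]
print("ref",((proj(d,Q)-[175,255])*6).round().tolist())
E
```

```text
0 [[369.0, 347.0], [364.0, 287.0], [431.0, 219.0], [435.0, 279.0], [331.0, 160.0]]
8 [[362.0, 351.0], [367.0, 298.0], [434.0, 230.0], [428.0, 283.0], [334.0, 160.0]]
15 [[355.0, 352.0], [368.0, 307.0], [435.0, 239.0], [420.0, 284.0], [336.0, 160.0]]
ref [[210.0, 516.0], [201.0, 456.0], [276.0, 380.0], [284.0, 440.0]]
```

```bash
python3 - <<'E'
from h import *
A=load("side",5)["image"][280:316,212:252].astype(float)
A=np.clip((A-60)*2.2,0,255).astype(np.uint8)
A=cv2.resize(A,None,fx=15,fy=15,interpolation=cv2.INTER_CUBIC)
for (u,v),c in {(369,347):0,(364,287):0,(431,219):0,(435,279):0,(362,351):1,(367,298):1,(434,230):1,(428,283):1}.items():
    p=((u/6+175-212+.5)*15,(v/6+255-280+.5)*15);cv2.circle(A,(int(p[0]),int(p[1])),4,(255,0,0) if c else (0,255,0),-1)
cv2.imwrite("pics/p6.png",A[:,:,::-1]);print(A.shape)
E
```

```text
(540, 600, 3)
```

View pics/p6.png

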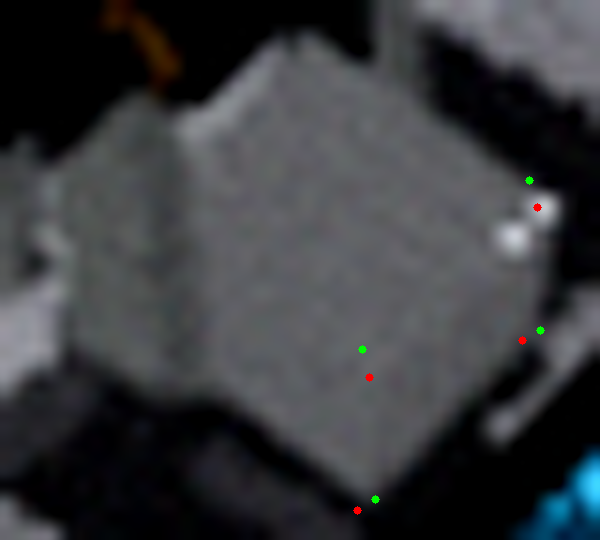

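Bright fin tips match the red (8°) prediction, so the part is still tilted by about 6° (flange up), with its fin-end edge on the pocket floor. The fingertips are 1 mm above the tray rim. I'll ease it down a little more and then open just slightly so the flange settles.

>>> carry_out(targets=[[1,0.08,0,0.1,0],[1,0,0,0.1,0],[1,0,0,0,0]])

```text
time: 14.3
tool_pos: [0.5777, 0.2474, 0.0099]
ee_rot: [0.88, 1.568, 0.667]
wrist_force: [-1.9, -1.4, 13.3]
width: 0.0395
```

>>> carry_out(targets=[[0.56,0,0,0,0],[0.56,0,0,0,0],[0.56,-0.05,0,0,0],[0.56,-0.05,0,0,0],[0.56,0,0,0,0]])

```text
time: 14.8
tool_pos: [0.5775, 0.2468, 0.0097]
ee_rot: [0.466, 1.569, 0.253]
wrist_force: [-0.1, -1.2, 8.2]
width: 0.0414
```

>>> carry_out(targets=[[0.5,-0.2,0,0,0],[0.4,-0.2,0,0,0],[0.3,-0.1,0,0,0],[0.3,0,0,0,0],[0.3,-1,0,0,0],[0.3,-2,0,0,0],[0.3,-3,0,0,0],[0.3,-3,0,0,0],[0.3,-3,0,0,0],[0.3,-3,0,0,0],[0.3,0,-3,0,0],[0.3,0,-4,0,0],[0.3,0,-4,0,0],[0.3,0,-4,0,0],[0.3,0,-4,0,0],[0.3,0,-4,0,0],[0.3,0,-4,0,0],[0.3,0,-4,0,0],[0.3,0,0,0,0]])

```text
time: 16.7
tool_pos: [0.5104, -0.0602, 0.1635]
ee_rot: [-1.244, 1.569, -1.462]
wrist_force: [-0.9, 0.3, 0.6]
width: 0.0658
```

```bash
python3 - <<'E'
from h import *
from bench import robot
for n in("side","top"):np.savez(f"pics/{n}6.npz",**robot.snapshot(n))
go(robot.get_obs(),[531.4,-219.4,170],79.7)
A=cv2.resize(load("side",6)["image"][250:350,170:280],None,fx=4,fy=4,interpolation=cv2.INTER_CUBIC)
B=cv2.resize(load("top",6)["image"][185:250,140:255],None,fx=3.4,fy=3.4,interpolation=cv2.INTER_CUBIC)
o=np.zeros((400,440+B.shape[1],3),np.uint8);o[:,:440]=A;o[:B.shape[0],440:]=B
d=load("side",6);a=np.radians(-12.2);x=np.array([np.cos(a),np.sin(a),0]);y=np.array([-x[1],x[0],0]);Z=np.array([0,0,1]);c=np.array([568.4,248.5,5])
for q in((-33,20,0),(-33,20,36),(-33,-20,36),(17,20,36)):
    for k in(0,92):
        p=(proj(d,(c+k*y+q[0]*x+q[1]*y+q[2]*Z)/1e3)[0]-[170,250]+.5)*4;cv2.circle(o,(int(p[0]),int(p[1])),2,(255,0,0),-1)
cv2.imwrite("pics/p7.png",o[:,:,::-1]);print(o.shape)
E
```

```text
t 16.8 tcp mm [511.3 -56.7 163.4] psi 77.69 q deg [-12.7   1.1  87.4   0.   91.5 -90.4] F [ 0.7 -0.2  0.3] w 65.8
turn(deg, tool x; + lowers psi) [np.float64(-362.01), np.float64(-182.01), np.float64(-2.01), np.float64(177.99), np.float64(357.99)]
shift cm after that turn [ -0.67 -15.65   4.89]
(400, 831, 3)
```

View pics/p7.png

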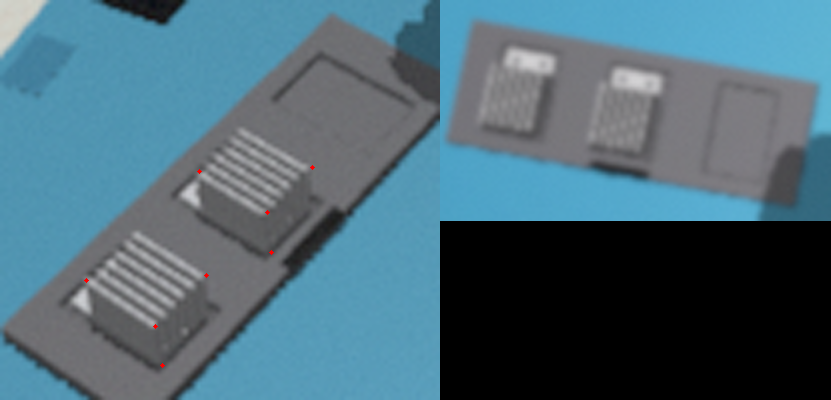

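heatsink_1 is flat in pocket_1 with its flange the same way as the pattern. The red flat-pose predictions land on its corners. Now heatsink_2, gripped slightly higher.

>>> carry_out(targets=[[0.25,0,0,0,-2],[0.25,0,-2,0.65,0],[0.25,0,-3,0.98,0],[0.25,0,-3,0.98,0],[0.25,0,-3,0.98,0],[0.25,0,-2.64,0.86,0],[0.25,0,-2,0.65,0],[0.25,0,0,0,0],[0.25,0,0,0,0]])

```text
time: 17.7
tool_pos: [0.5343, -0.2178, 0.1627]
ee_rot: [1.976, 1.57, 1.799]
wrist_force: [0.2, -0.2, 0.6]
width: 0.0705
```

```bash
python3 - <<'E'
from h import *
from bench import robot
go(robot.get_obs(),[533.5,-219.7,55.7],79.7)
E
```

```text
t 17.7 tcp mm [ 534.3 -217.8  162.7] psi 79.87 q deg [-2.780e+01  9.100e+00  7.880e+01  1.000e-01  9.210e+01 -1.077e+02] F [ 0.2 -0.2  0.6] w 70.5
turn(deg, tool x; + lowers psi) [np.float64(-359.83), np.float64(-179.83), np.float64(0.17), np.float64(180.17), np.float64(360.17)]
shift cm after that turn [10.7  -0.21 -0.04]
```

>>> carry_out(targets=[[0.25,2.5,-0.1,0,0],[0.25,2.5,-0.1,0,0],[0.25,2.5,0,0,0],[0.25,1.5,0,0,0],[0.25,1.0,0,0,0],[0.25,0.7,0,0,0],[0.25,0,0,0,0]])

```text
time: 18.4
tool_pos: [0.5335, -0.2207, 0.0555]
ee_rot: [2.729, 1.57, 2.552]
wrist_force: [-0.5, -1.0, -0.4]
width: 0.0705
```

>>> carry_out(targets=[[1,0,0,0,0],[1,0,0,0,0],[1,0,0,0,0],[1,0,0,0,0],[1,0,0,0,0],[1,0,0,0,0],[1,0,0,0,0],[1,0,0,0,0]])

```text
time: 19.2
tool_pos: [0.5339, -0.2212, 0.0565]
ee_rot: [-0.162, 1.57, -0.34]
wrist_force: [-0.1, 0.8, 3.1]
width: 0.0398
```

>>> carry_out(targets=[[1,-0.5,0,0,0],[1,-1,0,0,0],[1,-2,0,0,0],[1,-2.5,0,0,0],[1,-2.5,0,0,0],[1,-2.5,0,0,0],[1,-1,0,0,2.1],[1,0,1.5,0,0],[1,0,3,0,0],[1,0,3,0,0],[1,0,3,0,0],[1,0,3,0,0],[1,0,3,0,0],[1,0,3,0,0],[1,0,3,0,0],[1,0,3,0,0],[1,0,3,0,0],[1,0,3,0,0],[1,0,0,0,0],[1,0,0,0,0]])

```text
time: 21.2
tool_pos: [0.5997, 0.0876, 0.1746]
ee_rot: [-2.664, 1.568, -2.876]
wrist_force: [0.2, 0.4, -1.6]
width: 0.0396
```

```bash
python3 - <<'E'
from h import *
from bench import robot
go(robot.get_obs(),[570.9,153.9,45],77.8)
E
```

```text
t 21.2 tcp mm [599.7  87.6 174.6] psi 77.84 q deg [  3.   12.7  73.3  -0.   94.2 -74.9] F [ 0.2  0.4 -1.6] w 39.6
turn(deg, tool x; + lowers psi) [np.float64(-359.96), np.float64(-179.96), np.float64(0.04), np.float64(180.04), np.float64(360.04)]
shift cm after that turn [12.96  5.89 -4.18]
```

>>> carry_out(targets=[[1,0,2,-1.4,0],[1,0,2.4,-1.7,0],[1,0,1.5,-1.1,0],[1,2,0,0,0],[1,2.5,0,0,0],[1,2.5,0,0,0],[1,2.5,0,0,0],[1,1.5,0,0,0],[1,1.0,0,0,0],[1,0.5,0,0,0],[1,0,0,0,0],[1,0,0,0,0]])

```text
time: 22.4
tool_pos: [0.573, 0.1532, 0.0521]
ee_rot: [0.323, 1.569, 0.108]
wrist_force: [0.1, 0.2, -0.3]
width: 0.0401
```

```bash
python3 - <<'E'
from h import *
from bench import robot
go(robot.get_obs(),[570.9,153.9,41],77.8)
E
```

```text
t 22.4 tcp mm [573.  153.2  52.1] psi 77.7 q deg [  9.5  14.7  85.   -0.   80.1 -68.2] F [ 0.1  0.2 -0.3] w 40.1
turn(deg, tool x; + lowers psi) [np.float64(-360.1), np.float64(-180.1), np.float64(-0.1), np.float64(179.9), np.float64(359.9)]
shift cm after that turn [ 1.11  0.03 -0.22]
```

>>> carry_out(targets=[[1,0.4,0,-0.2,0],[1,0.4,0,0,0],[1,0.2,0,0,0],[1,0,0,0,0],[1,0,0,0,0]])

```text
time: 22.9
tool_pos: [0.5701, 0.1536, 0.0408]
ee_rot: [-2.079, 1.571, -2.294]
wrist_force: [0.2, 0.1, -0.6]
width: 0.0398
```

>>> carry_out(targets=[[1,0.15,0,0,0],[1,0,0,0,0]])

```text
time: 23.1
tool_pos: [0.5705, 0.1536, 0.0395]
ee_rot: [0.288, 1.57, 0.073]
wrist_force: [-0.4, 0.2, -0.2]
width: 0.0397
```

>>> carry_out(targets=[[1,0.15,0,0,0],[1,0,0,0,0]])

```text
time: 23.3
tool_pos: [0.5705, 0.1536, 0.0392]
ee_rot: [0.281, 1.57, 0.066]
wrist_force: [-1.4, 0.2, 3.8]
width: 0.0395
```

>>> carry_out(targets=[[1,0.1,0,0,0],[1,0,0,0,0]])

```text
time: 23.5
tool_pos: [0.5706, 0.1536, 0.0391]
ee_rot: [0.246, 1.569, 0.031]
wrist_force: [-3.3, -0.3, 8.5]
width: 0.0396
```

>>> carry_out(targets=[[1,0.12,0,-0.34,0],[1,0.11,0,-0.34,0],[1,0.14,0,-0.33,0],[1,0.14,0,-0.33,0],[1,0,0,0,0]])

```text
time: 24.0
tool_pos: [0.5627, 0.1558, 0.0368]
ee_rot: [0.165, 1.556, -0.05]
wrist_force: [3.7, -2.8, 10.3]
width: 0.0397
```

>>> carry_out(targets=[[1,0.18,0,-0.31,0],[1,0.18,0,-0.31,0],[1,0.21,0,-0.28,0],[1,0.22,0,-0.28,0],[1,0,0,0,0]])

```text
time: 24.5
tool_pos: [0.5497, 0.1587, 0.0283]
ee_rot: [0.191, 1.56, -0.024]
wrist_force: [0.6, -1.2, 10.4]
width: 0.04
```

>>> carry_out(targets=[[1,0.25,0,-0.25,0],[1,0.25,0,-0.25,0],[1,0.2,0,-0.18,0],[1,0,0,0,0]])

```text
time: 24.9
tool_pos: [0.5423, 0.1602, 0.0206]
ee_rot: [0.209, 1.562, -0.006]
wrist_force: [-0.5, -2.4, 9.1]
width: 0.0399
```

>>> carry_out(targets=[[1,0.2,0,-0.15,0],[1,0.2,0,-0.15,0],[1,0.2,0,-0.12,0],[1,0,0,0,0]])

```text
time: 25.3
tool_pos: [0.5378, 0.1613, 0.0143]
ee_rot: [0.226, 1.563, 0.011]
wrist_force: [0.6, -1.3, 8.8]
width: 0.0395
```

>>> carry_out(targets=[[1,0.15,0,-0.05,0],[1,0,0,0,0]])

```text
time: 25.5
tool_pos: [0.537, 0.1614, 0.0128]
ee_rot: [0.24, 1.564, 0.025]
wrist_force: [-0.9, -0.5, 10.4]
width: 0.0398
```

>>> carry_out(targets=[[1,0.1,0,0,0],[1,0,0,0,0]])

```text
time: 25.7
tool_pos: [0.5366, 0.1615, 0.0118]
ee_rot: [0.267, 1.565, 0.053]
wrist_force: [-2.8, -0.4, 10.0]
width: 0.0399
```

>>> carry_out(targets=[[1,0.08,0,0,0],[1,0,0,0,0]])

```text
time: 25.9
tool_pos: [0.5363, 0.1616, 0.0109]
ee_rot: [0.296, 1.566, 0.081]
wrist_force: [-3.0, -0.4, 11.2]
width: 0.04
```

>>> carry_out(targets=[[1,0.07,0,0,0],[1,0,0,0,0]])

```text
time: 26.1
tool_pos: [0.536, 0.1617, 0.0101]
ee_rot: [0.316, 1.566, 0.102]
wrist_force: [-4.7, -0.5, 11.2]
width: 0.0397
```

>>> carry_out(targets=[[0.56,0,0,0,0],[0.56,0,0,0,0],[0.56,-0.05,0,0,0],[0.56,-0.05,0,0,0],[0.56,0,0,0,0]])

```text
time: 26.6
tool_pos: [0.5359, 0.1614, 0.0095]
ee_rot: [0.265, 1.567, 0.05]
wrist_force: [1.0, -0.5, 6.8]
width: 0.0409
```

Next I'll raise the fingers clear, back off toward the middle and take the last view.

>>> carry_out(targets=[[0.5,-0.2,0,0,0],[0.4,-0.2,0,0,0],[0.3,-0.1,0,0,0],[0.3,0,0,0,0],[0.3,-1,0,0,0],[0.3,-2,0,0,0],[0.3,-3,0,0,0],[0.3,-3,0,0,0],[0.3,-3,0,0,0],[0.3,-3,0,0,0],[0.3,0,-3,-1,0],[0.3,0,-4,-1,0],[0.3,0,-4,-1,0],[0.3,0,-4,-1,0],[0.3,0,-4,-1,0],[0.3,0,-4,-1,0],[0.3,0,-2,-1,0],[0.3,0,0,0,0],[0.3,0,0,0,0]])

```text
time: 28.5
tool_pos: [0.4129, -0.0679, 0.1634]
ee_rot: [0.463, 1.569, 0.248]
wrist_force: [0.3, 0.6, -0.2]
width: 0.0658
```

```bash
python3 - <<'E'
from h import *
from bench import robot
for n in("side","top"):np.savez(f"pics/{n}7.npz",**robot.snapshot(n))
go(robot.get_obs())
d=load("side",7)
S=cv2.resize(d["image"][235:355,165:295],None,fx=4,fy=4,interpolation=cv2.INTER_CUBIC)
a=np.radians(-12.2);x=np.array([np.cos(a),np.sin(a),0]);y=np.array([-x[1],x[0],0]);Z=np.array([0,0,1]);c=np.array([568.4,248.5,5])
for q in((-33,20,0),(-33,20,36),(-33,-20,36),(17,20,36)):
    for k in(0,-92):
        p=(proj(d,(c+k*y+q[0]*x+q[1]*y+q[2]*Z)/1e3)[0]-[165,235]+.5)*4;cv2.circle(S,(int(p[0]),int(p[1])),2,(255,0,0),-1)
T=load("top",7)["image"]
B=cv2.resize(T[185:250,140:255],(270,153),interpolation=cv2.INTER_CUBIC);C=cv2.resize(T[175:265,300:430],(270,187),interpolation=cv2.INTER_CUBIC);D=cv2.resize(d["image"][130:250,230:410],(270,180),interpolation=cv2.INTER_CUBIC)
r=np.vstack([B,C,D]);o=np.zeros((max(480,len(r)),790,3),np.uint8);o[:480,:520]=S;o[:len(r),520:]=r
cv2.imwrite("pics/p8.png",o[:,:,::-1]);print(o.shape)
E
```

```text
t 28.6 tcp mm [413.2 -67.2 163.2] psi 77.77 q deg [-17.  -11.5  99.    0.   92.5 -94.8] F [ 0.1  0.1 -0.3] w 65.8
(520, 790, 3)
```

View pics/p8.png

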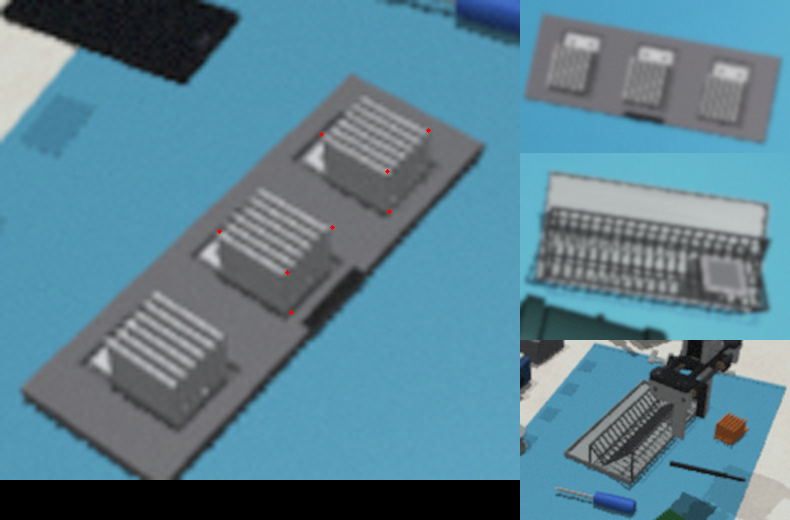

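The view shows all three heat sinks flat, flanges on the same side, with corners on the predictions. The plate is still on the rack and the bystanders haven't moved. I'll hand in.

```bash
python3 -c "
from bench import robot
print(robot.close_job())"
```

```text
the job is handed in; nothing more can be done
None
```

Both heat sinks are off the rack and in the tray: heatsink_1 in pocket_1 and heatsink_2 in pocket_2. I set each one's lower edge on the pocket floor and tilted it flat in the grip before letting go. I handed the job in at about 28.6 s of the 58 s allowed; no verdict was reported.

**Last checks:** in the final side and top views both lie flat, with their flanges the same way as the pattern part. Their corners fall on the predicted flat positions to within a pixel or two (about 2–5 mm). The cover plate is still on the rack, and the other items in view look unmoved. I did not compare every bystander. The gripper was clear of everything. The largest wrist force read at the end of any move was about 14 N.

**What did not go as planned:** in both grips the fingers slid a few millimetres down the fins while tilting.
- **heatsink_1:** it was still tilted about 6° at the last close look, with the fingertips near the tray's top face. It settled the last few millimetres as the fingers opened, with its lower edge already on the floor.
- **heatsink_2:** I released it the same way, without measuring its tilt first.
- **Fingertips on the tray:** in both releases they rested lightly on the tray, at about 7–8 N.

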